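# Set the poured balm sticks in the cooling block

## Robot

A 6-joint arm with a two-finger parallel gripper is mounted at the origin on the work surface. World frame = base frame: x ahead of the robot, y to its left, z up, the work surface at z = 0. Lengths are in mm, angles in degrees, forces in N, time in s.
With the tool pointing down it reaches from about 300 to 850 mm from the base axis. Payload 4.2 kg.
Tool frame: the origin (TCP) lies midway between the tips of the shut fingers; the grasp point (between the pads) lies 19 mm behind it; y points along the fingers, z is the direction in which the jaws open and shut, and the axes are right-handed (so a half turn about y gives the same grasp; the last joint's range is limited). The gripper opens to 91 mm and grips with 3 to 60 N. Pads are 32 mm wide; open, the fingers measure 118 mm over their backs; the gripper's body (76 mm by 178 mm) begins 60 mm behind the grasp point.
Start: joints at [-77.693, 18.312, 89.639, -0, 72.044, -1.146], TCP at [133.775, -559.238, 213.976] pointing down, gripper open.
Joint ranges: [-177.97, 177.97], [-48.28, 115.42], [12.27, 149.76], [-77.06, 257.06], [2.81, 150.46], [-146.56, 146.56]. Speed limits (degrees/s): [147.25, 147.25, 180, 180, 180, 180].

## Interface

Orientations are given as [roll, pitch, yaw] about the fixed x, y, z axes, in that order (R = Rz(yaw) Ry(pitch) Rx(roll)).
In Python, from workcell import env gives the robot as it stands.
- The arm moves only by the shell command python3 -m handwheel 'ROWS' [FORCE]. ROWS is JSON, a list of rows, each a list of 3 entries, a list of its own where there are three numbers: the opening, from 0 (shut) to 1 (fully open), then the shift along the tool's x, y, z in mm, then the turn, a rotation vector about the tool's x, y, z in degrees. A call has exactly 10 rows; each row shifts and turns the commanded pose from where the row before left it, along the tool's axes as they then stand; what a row does not reach is not made up. A row lasts 1/12 s, in which the tool goes at most 41.7 mm and 7.16 degrees, less where a joint would pass 70% of its speed; a pose out of reach is approached as far as the arm can. A call is refused whole if a number of a shift passes 41.7 or a number of a turn 7.16, either way. A call with a gripper value outside its range is refused whole. The fingers move at their own pace and stop on an object; FORCE is the grip in N (left out, the last holds). Time passes only in rows, so rows that do not move let the fingers close, or fill a call up. It gives the time, the measured TCP pose, the force and the opening at its end, in the units of the state.
- env.state(): the state, without advancing time (a new reading comes with each control period).
- env.grab_frame(name): name is "side" or "top"; returns the picture (480x640x3 uint8, red, green, blue); there is no depth.
- env.camera_info(name): a dict with "fx", "fy", "cx", "cy" (pixels), "camera_from_world" (4x4, takes a point from world to camera coordinates). Camera axes: x right, y down, z forward; pixel columns grow to the right and rows downward; lengths in mm; the calibration is good to about 2 mm. A picture is of the moment at which its call begins. camera_info takes no time and is no camera call.
- env.job_done(): hands the job in, once; it reports no verdict.
Trained networks look in the newest picture that a camera, given by its name, has taken for a name from the list of things; names that differ only in an ending like _2 or _b are one class to them, and where a whole thing is asked for, a point or a joint stands for the part that bears it (a point fixed in the world has none). Each returns a list of dicts, best first, with "p" (0 to 1); they miss things now and then, are a little off and sometimes report something else, mostly with a low value. They report only what shows in the picture. A call takes as long as a camera call.
- env.masks_of(camera, label): "region" (480x640 bool, what is visible of it) and "location" ([column, row] in pixels, amid what is visible of it).
The state is a dict: "time_s": time; "qpos": joint angles; "qvel": joint speeds; "effort": joint torques, N m; "ee_pos": TCP position; "ee_rot": TCP orientation; "force": force on the tool from outside, world axes, zero at the start; "torque": the same for the moment, N m; "gripper_width": finger opening in mm.
Only numpy, scipy, OpenCV 4.12 (cv2) and the standard library are available. Lean on these libraries where they do the work, as an engineer would, in place of code of your own. Each camera call takes 0.05 s, during which the arm holds its last target.

## Task

Two of the four tubes standing on the white mat are filled with yellow balm; put these two into the round pockets of the pale wooden cooling block, one in each pocket, standing upright on the pocket's floor. Leave the two empty see-through tubes standing where they are.

Things in the scene. Friction and masses are not known exactly. Their poses are not given: they have to be found in the camera images.
- balm_a: Filled (opaque yellow) twist-up balm tube, standing upright: a cylinder 80 mm tall, 32 mm in diameter with a white foot 34 mm in diameter and 16 mm high. Origin: centre of its underside; z up along its axis. It is round, so its yaw does not matter. 50 to 100 g.
- balm_b: Filled (opaque yellow) twist-up balm tube, standing upright: a cylinder 80 mm tall, 32 mm in diameter with a white foot 34 mm in diameter and 16 mm high. Origin: centre of its underside; z up along its axis. It is round, so its yaw does not matter. 50 to 100 g; the same as balm_a.
- empty_a: Empty (clear, see-through, thin white spindle inside) twist-up balm tube, standing upright: a cylinder 80 mm tall, 32 mm in diameter with a white foot 34 mm in diameter and 16 mm high. Origin: centre of its underside; z up along its axis. It is round, so its yaw does not matter. Bystander, 30 g, easily knocked over: leave it.
- empty_b: Empty (clear, see-through, thin white spindle inside) twist-up balm tube, standing upright: a cylinder 80 mm tall, 32 mm in diameter with a white foot 34 mm in diameter and 16 mm high. Origin: centre of its underside; z up along its axis. It is round, so its yaw does not matter. Bystander, 30 g, easily knocked over: leave it.
- rack: Cooling block of pale wood, fixed: 90 mm (its x) by 210 mm (its y), 37 mm tall, with two round blind pockets with dark floors in its top. Origin: centre of its underside; z up.
- rack_hole0 (a point): Centre of the mouth of one pocket, level with the block's top (37 mm above the table). The pocket is round, 54 mm in diameter and 25 mm deep, its floor 12 mm above the table. Axes as the block's. 55 mm from the block's centre, towards its -y end.
- rack_hole1 (a point): Centre of the mouth of the other pocket, alike, 55 mm from the block's centre towards its +y end. Either filled tube may go in either pocket.

How it is judged (in metres and radians):
At the end, for the whole second after the job is handed in: Both filled tubes stand in the cooling block, one in each pocket: underside more than 21 mm below the block's top, axis within 14 mm of the pocket's centre, within 0.17 rad of upright, released and at rest ((((horizontal distance between balm_a and rack_hole0 below 0.014 m and z of balm_a in the frame of rack_hole0 below -0.021 m) and (horizontal distance between balm_b and rack_hole1 below 0.014 m and z of balm_b in the frame of rack_hole1 below -0.021 m)) or ((horizontal distance between balm_a and rack_hole1 below 0.014 m and z of balm_a in the frame of rack_hole1 below -0.021 m) and (horizontal distance between balm_b and rack_hole0 below 0.014 m and z of balm_b in the frame of rack_hole0 below -0.021 m))) and angle between each of balm_a, balm_b's own z axis and vertical below 0.17 rad and linear speed of each of balm_a, balm_b below 0.02 m/s and contact force between each of balm_a, balm_b and the fingers below 0.1 N); the robot touches nothing.
It fails at once if an empty tube is moved more than 30 mm or knocked over (distance of any of empty_a, empty_b from where it was at the start of the episode above 0.03 m or angle between any of empty_a, empty_b's own z axis and vertical above 0.6 rad).
It also fails if it takes over 54 s, if anything falls off the work surface, if the arm or the gripper's body presses on something with over 40 N, if the wrist force passes 120 N, or if a joint passes its speed limit or range.

## Working session

There is one attempt and no reset: what is moved stays moved. The work goes in short steps, Python scripts to look and compute and a shell command to move; the robot and the scene stay as the last step left them, time stands still between calls to the robot, and variables do not carry over. Pictures are saved under pics/ and viewed, and the job is handed in when it is done.

```bash
ls; mkdir -p pics; python3 - <<'E'
from workcell import env
import cv2
print(env.state())
for n in("side","top"):
    im=env.grab_frame(n); cv2.imwrite(f"pics/{n}0.png",im[:,:,::-1])
    print(n,env.camera_info(n))
    for l in("balm_a","empty_a","rack","rack_hole0"):
        for d in env.masks_of(n,l): print(n,l,d["p"],d["location"],d["region"].sum())
print(env.state()["time_s"])
E
```

```text
pics
{'time_s': 0.0, 'qpos': array([-7.76937780e+01,  1.83504141e+01,  8.97081835e+01,  8.02781885e-05,
        7.20412560e+01, -1.14573467e+00]), 'qvel': array([ 0.04852804,  0.13063722,  0.05373509,  0.06565282,  0.01221873,
       -0.01989602]), 'effort': array([-1.73273158e-03, -4.12467027e+01, -2.31980574e+01,  7.24461442e-02,
        4.57485463e-02, -1.30960702e-04]), 'ee_pos': array([ 133.65687039, -558.72795477,  213.12051983]), 'ee_rot': array([-9.00998320e+01,  2.07292944e-03, -1.66548070e+02]), 'force': array([-0.24742941,  0.45480981,  0.46149872]), 'torque': array([ 0.01777008, -0.02396718,  0.01108229]), 'gripper_width': 91.07083512833069}
side {'fx': 483.5866867426309, 'fy': 483.5866867426309, 'cx': 321.14026640694567, 'cy': 241.17798624092578, 'camera_from_world': array([[-9.98265284e-01, -5.38793624e-02,  2.37368361e-02,
         5.34108206e+02],
       [-5.13147520e-02,  5.98551696e-01, -7.99438968e-01,
         6.36135508e+01],
       [ 2.88655384e-02, -7.99270218e-01, -6.00278185e-01,
         8.94374875e+02],
       [ 0.00000000e+00,  0.00000000e+00,  0.00000000e
[... 243 characters left out ...]
60.1] 8328
top {'fx': 561.5309301520729, 'fy': 561.5309301520729, 'cx': 313.32884176714674, 'cy': 237.70689707197477, 'camera_from_world': array([[ 2.54734420e-03, -9.99996597e-01,  5.63135031e-04,
         1.51329842e+01],
       [-9.91226568e-01, -2.59942135e-03, -1.32148155e-01,
         5.47184147e+02],
       [ 1.32149169e-01, -2.21567569e-04, -9.91229816e-01,
         9.06967934e+02],
       [ 0.00000000e+00,  0.00000000e+00,  0.00000000e+00,
         1.00000000e+00]])}
top balm_a 0.63 [341.4, 170.7] 492
top balm_a 0.56 [368.0, 295.6] 388
top empty_a 0.76 [458.7, 301.3] 538
top empty_a 0.58 [457.3, 197.6] 608
top rack 0.95 [185.9, 214.7] 7047
top rack_hole0 0.98 [184.1, 213.8] 7023
0.5
```

View pics/side0.png

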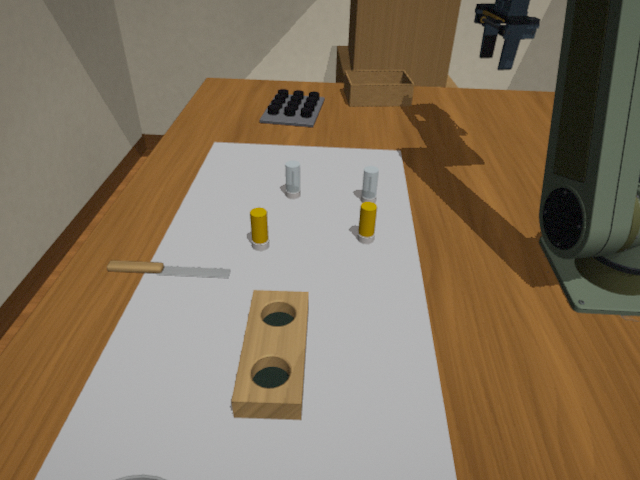

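View pics/top0.png

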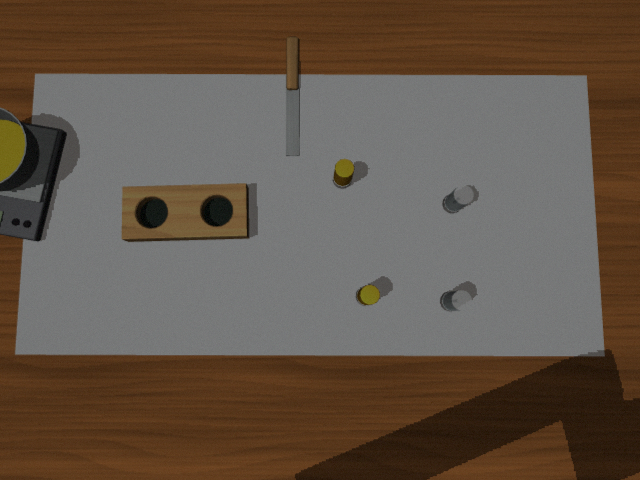

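```bash
cat > h.py <<'E'
from workcell import env
import numpy as np, cv2
from scipy.optimize import minimize
from scipy.spatial.transform import Rotation as R
def proj(n,P):
    c=env.camera_info(n);T=c["camera_from_world"]
    p=np.atleast_2d(P)@T[:3,:3].T+T[:3,3]
    return np.c_[c["fx"]*p[:,0]/p[:,2]+c["cx"],c["fy"]*p[:,1]/p[:,2]+c["cy"]]
def ring(x,y,z,r):
    a=np.linspace(0,2*np.pi,40,endpoint=False); return np.c_[x+r*np.cos(a),y+r*np.sin(a),0*a+z]
def hullmask(n,P):
    m=np.zeros((480,640),np.uint8); h=cv2.convexHull(proj(n,P).astype(np.float32))
    cv2.fillPoly(m,[np.round(h*16).astype(np.int32)],255,shift=4,lineType=cv2.LINE_AA); return m/255.
def hull(n,P): return cv2.convexHull(proj(n,P).astype(np.float32))
def fit(f,masks,p0,step):
    def cost(p):
        s=0
        for n,m in masks.items():
            q=hullmask(n,f(p)); s+=1-np.minimum(q,m).sum()/np.maximum(q,m).sum()
        return s
    p0=np.array(p0,float); sim=np.vstack([p0]+[p0+np.eye(len(p0))[i]*step[i] for i in range(len(p0))])
    r=minimize(cost,p0,method="Nelder-Mead",options=dict(initial_simplex=sim,maxiter=400,xatol=.05,fatol=1e-4))
    return r.x,r.fun
def tri(pa,pb):
    A=[]
    for n,uv in(("side",pa),("top",pb)):
        c=env.camera_info(n);K=np.array([[c["fx"],0,c["cx"]],[0,c["fy"],c["cy"]],[0,0,1]])
        M=K@c["camera_from_world"][:3]; A+=[uv[0]*M[2]-M[0],uv[1]*M[2]-M[1]]
    A=np.array(A);return np.linalg.lstsq(A[:,:3],-A[:,3],rcond=None)[0]
def yellow(im):
    h=cv2.cvtColor(im,cv2.COLOR_RGB2HSV)
    return cv2.inRange(h,(18,150,50),(35,255,255))>0
E
python3 - <<'E'
from h import *
ims={n:env.grab_frame(n) for n in("side","top")}
def near(l,n,uv):
    D=env.masks_of(n,l); D=[d for d in D if np.hypot(*(np.array(d["location"])-uv))<25]
    return D[0]["region"] if D else None
out={n:im[:,:,::-1].copy() for n,im in ims.items()}
for s,t in(((368,221),(369,295)),((259,230),(344,170))):
    ms={}
    for n,uv in(("side",s),("top",t)):
        w=np.zeros((480,640),bool); w[uv[1]-35:uv[1]+35,uv[0]-30:uv[0]+30]=1
        ms[n]=(yellow(ims[n])&w).astype(float)
    g=tri(s,t); f=lambda p:np.r_[ring(p[0],p[1],p[2]-64,16),ring(p[0],p[1],p[2],16)]
    p,c=fit(f,ms,[g[0],g[1],80],[8,8,8]); print("balm",g.round(1),p.round(1),round(c,3),[m.sum() for m in ms.values()])
    m2={n:near("balm_a",n,uv) for n,uv in(("side",s),("top",t))}
    m2={n:m.astype(float) for n,m in m2.items() if m is not None}
    f2=lambda p:np.r_[ring(p[0],p[1],p[2]-80,17),ring(p[0],p[1],p[2]-64,17),ring(p[0],p[1],p[2],16)]
    if len(m2)==2: q=fit(f2,m2,p,[8,8,8]); print(" net",q[0].round(1),round(q[1],3))
    for n in out: cv2.polylines(out[n],[np.round(hull(n,f(p))).astype(int)],1,(255,0,0),1)
for s,t in(((368,184),(457,300)),((293,181),(458,198))): print("empty",tri(s,t).round(1))
ms={n:env.masks_of(n,"rack")[0]["region"] for n in ims}
ms={n:cv2.morphologyEx(m.astype(np.uint8),cv2.MORPH_CLOSE,np.ones((25,25))).astype(float) for n,m in ms.items()}
def box(p):
    a=np.radians(p[2]);c,s=np.cos(a),np.sin(a)
    return np.array([[p[0]+c*x-s*y,p[1]+s*x+c*y,z] for x in(-45,45) for y in(-105,105) for z in(0,p[3])])
g=tri((272,355),(186,213))
for a0 in(-2,3):
    p,c=fit(box,ms,[g[0],g[1],a0,37],[8,8,4,6]); print("rack",g.round(1),p.round(1),round(c,3))
a=np.radians(p[2])
for n in out:
    cv2.polylines(out[n],[np.round(hull(n,box(p))).astype(int)],1,(255,0,0),1)
    for s in(-1,1):
        x,y=p[0]-np.sin(a)*55*s,p[1]+np.cos(a)*55*s; print("hole",s,round(x,1),round(y,1))
        for z,col in((37,(0,0,255)),(12,(0,255,0))):
            cv2.polylines(out[n],[np.round(proj(n,ring(x,y,z,27))).astype(int)],1,col,1)
o=[cv2.resize(out["side"][150:430,220:420],None,fx=2,fy=2),cv2.resize(out["top"][140:320,110:390],None,fx=2,fy=2)]
cv2.imwrite("pics/fitS.png",o[0]);cv2.imwrite("pics/fitT.png",o[1]); print(env.state()["time_s"])
E
```

```text
balm [450.3 -75.1  43.8] [451.5 -73.1  78.6] 0.429 [np.float64(495.0), np.float64(334.0)]
 net [451.9 -71.8  80.1] 0.222
balm [660.2 -35.4  38.5] [656.7 -33.9  81. ] 0.481 [np.float64(521.0), np.float64(378.0)]
 net [655.5 -33.9  80.5] 0.254
empty [ 444.3 -220.1   42.5]
empty [ 613.5 -228.4   36.9]
rack [594.3 238.1   8.7] [592.2 233.8   2.   35.7] 0.083
rack [594.3 238.1   8.7] [591.7 235.    2.   36.2] 0.083
hole -1 593.7 180.0
hole 1 589.8 290.0
hole -1 593.7 180.0
hole 1 589.8 290.0
0.9
```

View pics/fitS.png

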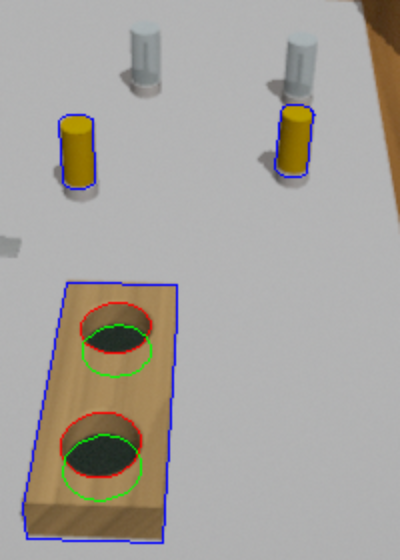

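View pics/fitT.png

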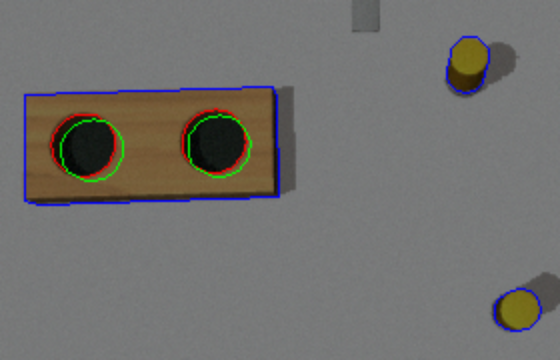

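```bash
cat >> h.py <<'E'
def to(*t):
    s=env.state(); r=R.from_euler("xyz",s["ee_rot"],degrees=True)
    d=r.inv().apply(np.array(t)-s["ee_pos"]); print("t",round(s["time_s"],2),"pos",s["ee_pos"].round(1),"rot",s["ee_rot"].round(2),"F",s["force"].round(1),"w",round(s["gripper_width"],1)); print("tool shift",d.round(1))
E
python3 -c "
from h import *
to(451.5,-72.5,130)"
```

```text
t 0.9 pos [ 133.8 -559.2  214. ] rot [ -89.99    0.   -166.55] F [0.6 0.5 0.5] w 91.4
tool shift [-422.2   84.  -399.5]
```

```bash
M='[1,[-21,4,-20],[0,0,0]]'; python3 -m handwheel '[[1,[-21,2,-20],[0,0,0]],[1,[-21,2,-20],[0,0,0]],[1,[-21,2,-20],[0,0,0]],[1,[-21,2,-20],[0,0,0]],[1,[-21,2,-20],[0,0,0]],[1,[-21,2,-20],[0,0,0]],[1,[-21,2,-20],[0,0,0]],[1,[-21,2,-20],[0,0,0]],[1,[-21,2,-20],[0,0,0]],[1,[-21,2,-20],[0,0,0]]]' 15
python3 -m handwheel '[[1,[-21,6,-20],[0,0,0]],[1,[-21,6,-20],[0,0,0]],[1,[-21,6,-20],[0,0,0]],[1,[-21,6,-20],[0,0,0]],[1,[-21,6,-20],[0,0,0]],[1,[-21,6,-20],[0,0,0]],[1,[-21,6,-20],[0,0,0]],[1,[-21,6,-20],[0,0,0]],[1,[-21,6,-20],[0,0,0]],[1,[0,0,0],[0,0,0]]]' 
python3 -c "
from h import *
to(451.5,-72.5,40)"
```

```text
time_s: 1.73
ee_pos: [292.0, -314.7, 194.1]
ee_rot: [-90.0, 0.0, -166.6]
force: [0.9, -0.4, 0.1]
gripper_width: 91.5
time_s: 2.57
ee_pos: [435.3, -93.6, 139.2]
ee_rot: [-90.1, 0.0, -166.3]
force: [0.7, -0.7, 0.1]
gripper_width: 91.4
t 2.57 pos [435.3 -93.6 139.2] rot [-9.0080e+01  4.0000e-02 -1.6632e+02] F [ 0.7 -0.7  0.1] w 91.4
tool shift [-20.7  99.3 -16.5]
```

```bash
python3 -m handwheel '[[1,[-10,0,-8],[0,0,0]],[1,[-11,0,-8],[0,0,0]],[1,[0,10,0],[0,0,0]],[1,[0,14,0],[0,0,0]],[1,[0,0,0],[0,0,0]],[1,[0,0,0],[0,0,0]],[1,[0,0,0],[0,0,0]],[1,[0,0,0],[0,0,0]],[1,[0,0,0],[0,0,0]],[1,[0,0,0],[0,0,0]]]'
python3 - <<'E'
from h import *
to(451.5,-72.5,40)
for n in("side","top"):
    cv2.imwrite(f"pics/pre{n}.png",cv2.resize(env.grab_frame(n)[120:340,220:480,::-1] if n=="top" else env.grab_frame(n)[60:280,220:480,::-1],None,fx=2,fy=2))
E
```

```text
time_s: 3.4
ee_pos: [450.4, -76.6, 116.5]
ee_rot: [-90.0, 0.1, -166.6]
force: [0.4, -0.1, -0.3]
gripper_width: 91.4
t 3.4 pos [450.4 -76.6 116.5] rot [-8.9970e+01  6.0000e-02 -1.6656e+02] F [ 0.4 -0.1 -0.3] w 91.4
tool shift [-2.  76.5 -3.8]
```

View pics/preside.png

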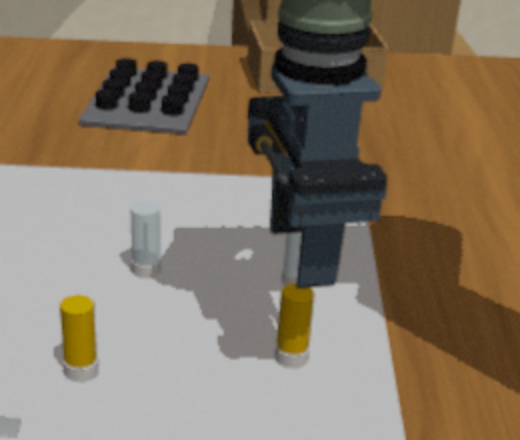

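View pics/pretop.png

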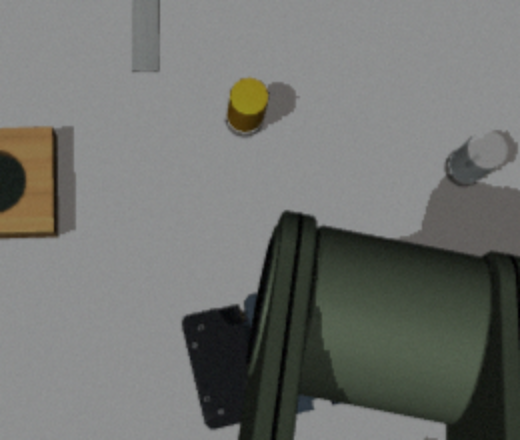

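```bash
python3 - <<'E'
from h import *
s=env.state();z=R.from_euler("xyz",s["ee_rot"],degrees=True).apply([0,0,1])
c=s["ee_pos"]-46*z; c2=s["ee_pos"]-59*z; x=np.array([-z[1],z[0],0])
for q in(c,c2): 
  for w in(-16,0,16): print(((proj("side",q+w*x)-[220,60])*2).round(0))
print(((proj("side",[451.5,-72.5,80])-[220,60])*2).round(0))
E
```

```text
[[331. 281.]]
[[314. 283.]]
[[297. 284.]]
[[336. 289.]]
[[318. 291.]]
[[301. 292.]]
[[296. 292.]]
```

```bash
python3 -m handwheel '[[1,[-2,8,-4],[0,0,0]],[1,[0,10,0],[0,0,0]],[1,[0,10,0],[0,0,0]],[1,[0,10,0],[0,0,0]],[1,[0,10,0],[0,0,0]],[1,[0,10,0],[0,0,0]],[1,[0,10,0],[0,0,0]],[1,[0,8,0],[0,0,0]],[1,[0,0,0],[0,0,0]],[1,[0,0,0],[0,0,0]]]'
python3 -m handwheel '[[0.25,[0,0,0],[0,0,0]],[0.2,[0,0,0],[0,0,0]],[0.1,[0,0,0],[0,0,0]],[0,[0,0,0],[0,0,0]],[0,[0,0,0],[0,0,0]],[0,[0,0,0],[0,0,0]],[0,[0,0,0],[0,0,0]],[0,[0,0,0],[0,0,0]],[0,[0,0,0],[0,0,0]],[0,[0,0,0],[0,0,0]]]' 15
```

```text
time_s: 4.33
ee_pos: [450.9, -71.8, 39.5]
ee_rot: [-90.0, -0.1, -166.5]
force: [0.6, -0.0, 0.7]
gripper_width: 91.1
time_s: 5.17
ee_pos: [451.3, -72.1, 40.0]
ee_rot: [-90.0, 0.0, -166.5]
force: [-0.2, -0.0, 0.9]
gripper_width: 31.6
```

Gripped (31.6 mm ≈ tube diameter). Lift.

```bash
python3 -m handwheel '[[0,[0,-6,0],[0,0,0]],[0,[0,-10,0],[0,0,0]],[0,[0,-14,0],[0,0,0]],[0,[0,-14,0],[0,0,0]],[0,[0,-14,0],[0,0,0]],[0,[0,-14,0],[0,0,0]],[0,[0,-12,0],[0,0,0]],[0,[0,-8,0],[0,0,0]],[0,[0,-8,0],[0,0,0]],[0,[0,0,0],[0,0,0]]]'
python3 - <<'E'
from h import *
to(589.8,290,140)
cv2.imwrite("pics/lift.png",cv2.resize(env.grab_frame("side")[60:280,220:480,::-1],None,fx=2,fy=2))
E
```

```text
time_s: 6.0
ee_pos: [451.9, -72.2, 141.3]
ee_rot: [-89.9, 0.1, -166.5]
force: [-0.2, -0.2, -1.1]
gripper_width: 31.9
t 6.0 pos [451.9 -72.2 141.3] rot [-8.9930e+01  1.4000e-01 -1.6655e+02] F [-0.2 -0.2 -1.1] w 31.9
tool shift [-218.3    1.5 -320.1]
```

View pics/lift.png

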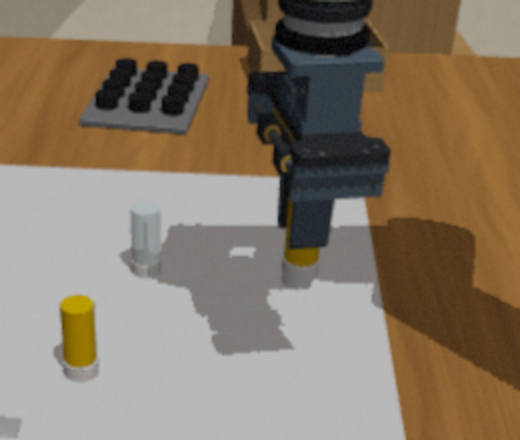

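```bash
python3 -m handwheel '[[0,[-7,0,-10],[0,0,0]],[0,[-12,0,-18],[0,0,0]],[0,[-15,0,-22],[0,0,0]],[0,[-15,0,-22],[0,0,0]],[0,[-15,0,-22],[0,0,0]],[0,[-15,0,-22],[0,0,0]],[0,[-15,0,-22],[0,0,0]],[0,[-15,0,-22],[0,0,0]],[0,[-15,0,-22],[0,0,0]],[0,[-15,0,-22],[0,0,0]]]'
python3 -m handwheel '[[0,[-15,0,-22],[0,0,0]],[0,[-15,0,-22],[0,0,0]],[0,[-15,0,-22],[0,0,0]],[0,[-15,0,-22],[0,0,0]],[0,[-11,0,-16],[0,0,0]],[0,[-8,0,-12],[0,0,0]],[0,[0,0,0],[0,0,0]],[0,[0,0,0],[0,0,0]],[0,[0,0,0],[0,0,0]],[0,[0,0,0],[0,0,0]]]'
python3 -c "
from h import *
to(589.8,290,53)"
```

```text
time_s: 6.88
ee_pos: [538.5, 159.9, 138.7]
ee_rot: [-90.0, -0.1, -166.5]
force: [0.9, -0.6, -1.6]
gripper_width: 31.3
time_s: 7.72
ee_pos: [588.2, 288.8, 139.5]
ee_rot: [-90.0, -0.1, -166.6]
force: [-0.6, -0.0, 0.4]
gripper_width: 31.4
t 7.72 pos [588.2 288.8 139.5] rot [-8.9960e+01 -8.0000e-02 -1.6659e+02] F [-0.6 -0.   0.4] w 31.4
tool shift [-1.9 86.5 -0.9]
```

```bash
python3 -m handwheel '[[0,[-2,8,-1],[0,0,0]],[0,[0,8,0],[0,0,0]],[0,[0,8,0],[0,0,0]],[0,[0,8,0],[0,0,0]],[0,[0,8,0],[0,0,0]],[0,[0,4,0],[0,0,0]],[0,[0,0,0],[0,0,0]],[0,[0,0,0],[0,0,0]],[0,[0,0,0],[0,0,0]],[0,[0,0,0],[0,0,0]]]'
python3 - <<'E'
from h import *
to(589.8,290,53)
cv2.imwrite("pics/above1.png",cv2.resize(env.grab_frame("side")[200:440,160:420,::-1],None,fx=2,fy=2))
cv2.imwrite("pics/above1t.png",cv2.resize(env.grab_frame("top")[140:290,90:290,::-1],None,fx=3,fy=3))
E
```

```text
time_s: 8.55
ee_pos: [590.8, 291.5, 96.5]
ee_rot: [-90.0, 0.1, -166.5]
force: [0.1, 0.2, -0.6]
gripper_width: 31.5
t 8.55 pos [590.8 291.5  96.5] rot [-9.0010e+01  7.0000e-02 -1.6655e+02] F [ 0.1  0.2 -0.6] w 31.5
tool shift [ 1.4 43.5  1.3]
```

View pics/above1.png

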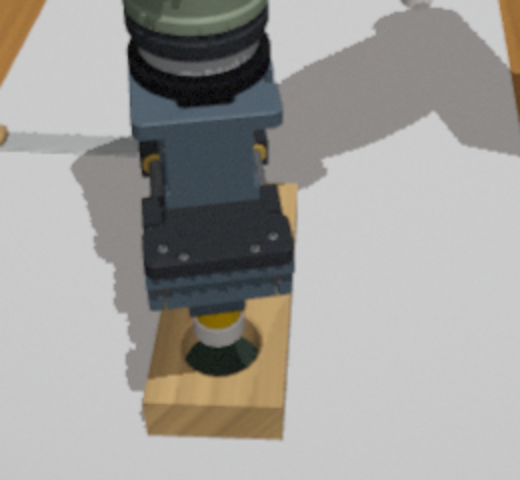

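View pics/above1t.png

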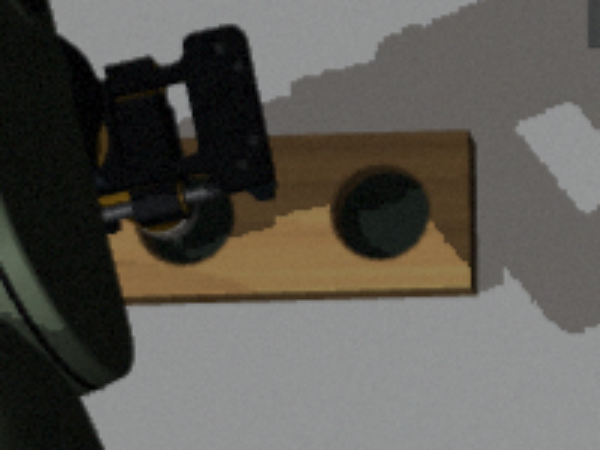

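```bash
python3 -m handwheel '[[0,[1,6,1],[0,0,0]],[0,[0,8,0],[0,0,0]],[0,[0,8,0],[0,0,0]],[0,[0,8,0],[0,0,0]],[0,[0,6,0],[0,0,0]],[0,[0,4,0],[0,0,0]],[0,[0,2,0],[0,0,0]],[0,[0,1,0],[0,0,0]],[0,[0,0,0],[0,0,0]],[0,[0,0,0],[0,0,0]]]'
python3 - <<'E'
from h import *
to(589.8,290,53)
cv2.imwrite("pics/in1.png",cv2.resize(env.grab_frame("side")[200:440,160:420,::-1],None,fx=2,fy=2))
E
```

```text
time_s: 9.48
ee_pos: [589.9, 290.2, 53.2]
ee_rot: [-90.0, 0.0, -166.5]
force: [0.8, -0.5, -1.3]
gripper_width: 31.8
t 9.48 pos [589.9 290.2  53.2] rot [-9.0000e+01  4.0000e-02 -1.6655e+02] F [ 0.8 -0.5 -1.3] w 31.8
tool shift [0.2 0.2 0.2]
```

View pics/in1.png

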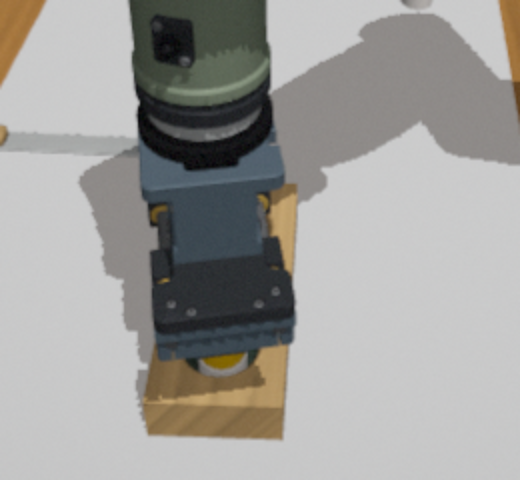

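```bash
python3 -m handwheel '[[0,[0,1,0],[0,0,0]],[0,[0,0.5,0],[0,0,0]],[0,[0,0,0],[0,0,0]],[0.5,[0,0,0],[0,0,0]],[0.7,[0,0,0],[0,0,0]],[0.9,[0,0,0],[0,0,0]],[0.9,[0,0,0],[0,0,0]],[0.9,[0,0,0],[0,0,0]],[0.9,[0,0,0],[0,0,0]],[0.9,[0,0,0],[0,0,0]]]'
python3 -m handwheel '[[0.9,[0,0,0],[0,0,0]],[0.9,[0,-8,0],[0,0,0]],[0.9,[0,-12,0],[0,0,0]],[0.9,[0,-15,0],[0,0,0]],[0.9,[0,-15,0],[0,0,0]],[0.9,[0,-15,0],[0,0,0]],[0.9,[0,-10,0],[0,0,0]],[0.9,[0,-5,0],[0,0,0]],[1,[0,0,0],[0,0,0]],[1,[0,0,0],[0,0,0]]]'
python3 -c "
from h import *
to(656.0,-34,130)"
```

```text
time_s: 10.37
ee_pos: [589.6, 290.1, 51.3]
ee_rot: [-90.0, -0.0, -166.5]
force: [-0.4, 0.4, 0.9]
gripper_width: 75.3
time_s: 11.2
ee_pos: [589.5, 290.0, 131.4]
ee_rot: [-90.0, -0.0, -166.5]
force: [-0.2, -0.4, -0.7]
gripper_width: 90.6
t 11.2 pos [589.5 290.  131.4] rot [-8.9990e+01 -1.0000e-02 -1.6655e+02] F [-0.2 -0.4 -0.7] w 90.6
tool shift [ 10.7   1.5 330.6]
```

```bash
python3 -m handwheel '[[1,[0,0,12],[0,0,0]],[1,[0.7,0,20],[0,0,0]],[1,[1,0,24],[0,0,0]],[1,[1,0,24],[0,0,0]],[1,[1,0,24],[0,0,0]],[1,[1,0,24],[0,0,0]],[1,[1,0,24],[0,0,0]],[1,[1,0,24],[0,0,0]],[1,[1,0,24],[0,0,0]],[1,[1,0,24],[0,0,0]]]'
python3 -m handwheel '[[1,[0.5,0,24],[0,0,0]],[1,[0.5,0,24],[0,0,0]],[1,[0.5,0,24],[0,0,0]],[1,[0.5,0,20],[0,0,0]],[1,[0,0,14],[0,0,0]],[1,[0,0,0],[0,0,0]],[1,[0,0,0],[0,0,0]],[1,[0,0,0],[0,0,0]],[1,[0,0,0],[0,0,0]],[1,[0,0,0],[0,0,0]]]'
python3 - <<'E'
from h import *
to(656.0,-34,40)
ims={}
for n in("side","top"):
    ims[n]=env.grab_frame(n);cv2.imwrite(f"pics/mid{n}.png",ims[n][:,:,::-1])
E
```

```text
time_s: 12.03
ee_pos: [632.7, 68.0, 130.3]
ee_rot: [-90.0, -0.1, -166.6]
force: [-0.0, 0.2, 1.1]
gripper_width: 91.2
time_s: 12.87
ee_pos: [655.8, -32.1, 131.4]
ee_rot: [-90.0, -0.0, -166.5]
force: [-0.4, 0.0, 0.2]
gripper_width: 91.1
t 12.87 pos [655.8 -32.1 131.4] rot [-9.0010e+01 -1.0000e-02 -1.6646e+02] F [-0.4  0.   0.2] w 91.1
tool shift [ 0.3 91.4  1.9]
```

View pics/midside.png

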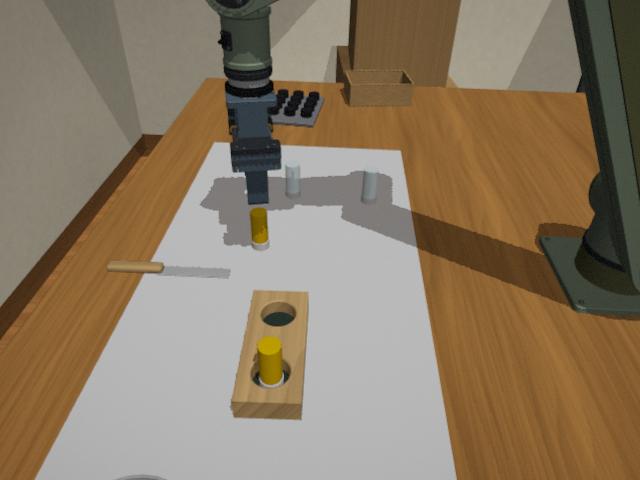

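View pics/midtop.png

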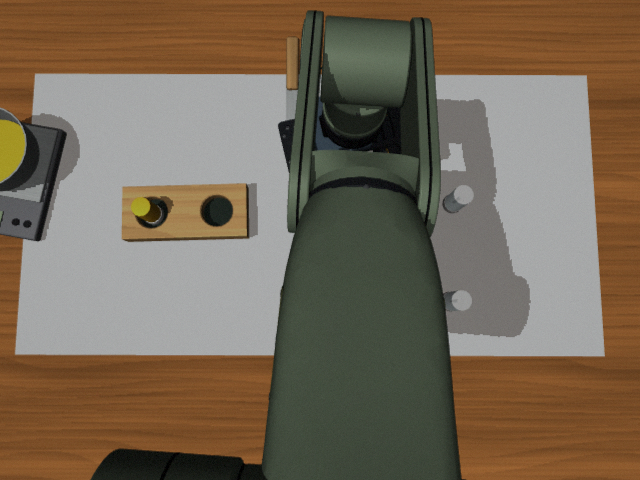

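The first tube stands in its pocket: side view (270, 362), top view (150, 208). Both empties are unmoved at (293, 181) and (369, 185). Now I'll descend on the second tube.

```bash
python3 -m handwheel '[[1,[0,10,1],[0,0,0]],[1,[0,12,1],[0,0,0]],[1,[0,12,0],[0,0,0]],[1,[0,12,0],[0,0,0]],[1,[0,12,0],[0,0,0]],[1,[0,12,0],[0,0,0]],[1,[0,12,0],[0,0,0]],[1,[0,9,0],[0,0,0]],[1,[0,0,0],[0,0,0]],[1,[0,0,0],[0,0,0]]]'
python3 -m handwheel '[[0.25,[0,0,0],[0,0,0]],[0.2,[0,0,0],[0,0,0]],[0.1,[0,0,0],[0,0,0]],[0,[0,0,0],[0,0,0]],[0,[0,0,0],[0,0,0]],[0,[0,0,0],[0,0,0]],[0,[0,0,0],[0,0,0]],[0,[0,0,0],[0,0,0]],[0,[0,0,0],[0,0,0]],[0,[0,0,0],[0,0,0]]]' 15
python3 -m handwheel '[[0,[0,-6,0],[0,0,0]],[0,[0,-10,0],[0,0,0]],[0,[0,-14,0],[0,0,0]],[0,[0,-14,0],[0,0,0]],[0,[0,-14,0],[0,0,0]],[0,[0,-14,0],[0,0,0]],[0,[0,-12,0],[0,0,0]],[0,[0,-8,0],[0,0,0]],[0,[0,-8,0],[0,0,0]],[0,[0,0,0],[0,0,0]]]'
python3 - <<'E'
from h import *
to(593.7,180,140)
cv2.imwrite("pics/lift2.png",cv2.resize(env.grab_frame("side")[60:280,180:440,::-1],None,fx=2,fy=2))
E
```

```text
time_s: 13.8
ee_pos: [656.3, -35.2, 39.7]
ee_rot: [-90.0, -0.1, -166.5]
force: [0.3, 0.0, -0.4]
gripper_width: 91.3
time_s: 14.63
ee_pos: [656.5, -35.3, 40.4]
ee_rot: [-90.0, -0.0, -166.5]
force: [-0.7, -0.4, 0.0]
gripper_width: 31.6
time_s: 15.47
ee_pos: [657.5, -35.3, 142.7]
ee_rot: [-89.9, 0.2, -166.5]
force: [0.5, 0.2, -0.0]
gripper_width: 32.1
t 15.47 pos [657.5 -35.3 142.7] rot [ -89.93    0.2  -166.55] F [ 0.5  0.2 -0. ] w 32.1
tool shift [  12.     2.4 -224.3]
```

View pics/lift2.png

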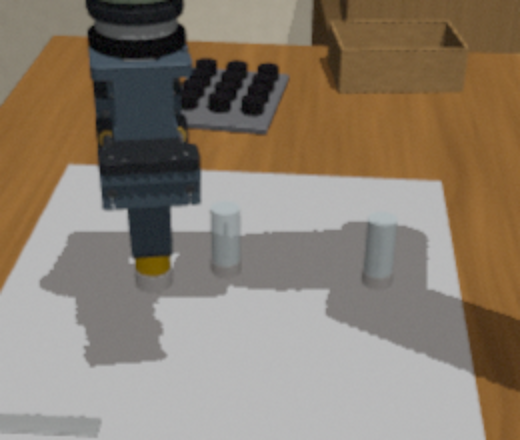

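```bash
python3 -m handwheel '[[0,[0.5,0,-12],[0,0,0]],[0,[1,0,-20],[0,0,0]],[0,[1.5,0,-24],[0,0,0]],[0,[1.5,0,-24],[0,0,0]],[0,[1.5,0,-24],[0,0,0]],[0,[1.5,0,-24],[0,0,0]],[0,[1.5,0,-24],[0,0,0]],[0,[1,0,-24],[0,0,0]],[0,[1,0,-22],[0,0,0]],[0,[0.5,0,-14],[0,0,0]]]'
python3 -m handwheel '[[0,[0.5,0,-12],[0,0,0]],[0,[0,0,0],[0,0,0]],[0,[0,8,0],[0,0,0]],[0,[0,10,0],[0,0,0]],[0,[0,12,0],[0,0,0]],[0,[0,10,0],[0,0,0]],[0,[0,4,0],[0,0,0]],[0,[0,0,0],[0,0,0]],[0,[0,0,0],[0,0,0]],[0,[0,0,0],[0,0,0]]]'
python3 - <<'E'
from h import *
to(593.7,180,53)
cv2.imwrite("pics/above2.png",cv2.resize(env.grab_frame("side")[180:420,160:420,::-1],None,fx=2,fy=2))
E
```

```text
time_s: 16.35
ee_pos: [594.2, 170.8, 139.4]
ee_rot: [-90.0, -0.1, -166.5]
force: [-0.1, 0.1, -0.8]
gripper_width: 31.6
time_s: 17.18
ee_pos: [593.3, 179.6, 96.9]
ee_rot: [-90.0, 0.1, -166.6]
force: [-0.1, -0.3, 0.4]
gripper_width: 31.8
t 17.18 pos [593.3 179.6  96.9] rot [-9.0000e+01  6.0000e-02 -1.6657e+02] F [-0.1 -0.3  0.4] w 31.8
tool shift [-0.4 43.9 -0.3]
```

View pics/above2.png

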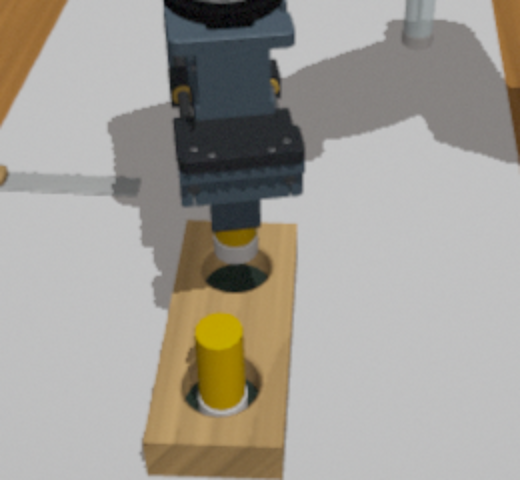

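The second tube's foot (236, 250) is lined up over the pocket (237, 268), and the first tube stands upright. I'll lower it, release and retreat.

```bash
python3 -m handwheel '[[0,[0,6,0],[0,0,0]],[0,[0,8,0],[0,0,0]],[0,[0,8,0],[0,0,0]],[0,[0,8,0],[0,0,0]],[0,[0,6,0],[0,0,0]],[0,[0,4,0],[0,0,0]],[0,[0,2,0],[0,0,0]],[0,[0,1,0],[0,0,0]],[0,[0,1,0],[0,0,0]],[0,[0,0.5,0],[0,0,0]]]'
python3 -m handwheel '[[0,[0,0,0],[0,0,0]],[0,[0,0,0],[0,0,0]],[0,[0,0,0],[0,0,0]],[0.5,[0,0,0],[0,0,0]],[0.7,[0,0,0],[0,0,0]],[0.9,[0,0,0],[0,0,0]],[0.9,[0,0,0],[0,0,0]],[0.9,[0,0,0],[0,0,0]],[0.9,[0,0,0],[0,0,0]],[0.9,[0,0,0],[0,0,0]]]'
python3 -m handwheel '[[0.9,[0,0,0],[0,0,0]],[0.9,[0,-8,0],[0,0,0]],[0.9,[0,-12,0],[0,0,0]],[0.9,[0,-15,0],[0,0,0]],[0.9,[0,-20,0],[0,0,0]],[0.9,[0,-20,0],[0,0,0]],[0.9,[0,-20,0],[0,0,0]],[0.9,[0,-20,0],[0,0,0]],[1,[0,-10,0],[0,0,0]],[1,[0,0,0],[0,0,0]]]'
python3 -m handwheel '[[1,[10,0,10],[0,0,0]],[1,[20,0,16],[0,0,0]],[1,[20,0,20],[0,0,0]],[1,[20,0,20],[0,0,0]],[1,[20,0,20],[0,0,0]],[1,[20,0,20],[0,0,0]],[1,[20,0,20],[0,0,0]],[1,[10,0,10],[0,0,0]],[1,[0,0,0],[0,0,0]],[1,[0,0,0],[0,0,0]]]'
python3 - <<'E'
from h import *
to(593.7,180,53)
ims={n:env.grab_frame(n) for n in("side","top")}
for n in ims: cv2.imwrite(f"pics/end{n}.png",ims[n][:,:,::-1])
for hx,hy in((593.7,180),(589.8,290)):
    ms={}
    for n in ims:
        u,v=proj(n,[hx,hy,60])[0].astype(int); w=np.zeros((480,640),bool); w[v-35:v+35,u-25:u+25]=1
        ms[n]=(yellow(ims[n])&w).astype(float)
    f=lambda p:np.r_[ring(p[0],p[1],p[2]-64,16),ring(p[0],p[1],p[2],16)]
    p,c=fit(f,ms,[hx,hy,92],[8,8,8]); print(p.round(1),round(c,3))
    m2={}
    for n in ims:
        u=proj(n,[hx,hy,60])[0]; D=[d for d in env.masks_of(n,"balm_a") if np.hypot(*(d["location"]-u))<20]
        if D:m2[n]=D[0]["region"].astype(float)
    if len(m2)==2:
        f2=lambda p:np.r_[ring(p[0],p[1],p[2]-70,17),ring(p[0],p[1],p[2],16)]
        p,c=fit(f2,m2,[hx,hy,92],[8,8,8]);print(" net",p.round(1),round(c,3))
E
```

```text
time_s: 18.07
ee_pos: [593.0, 179.9, 52.4]
ee_rot: [-90.0, 0.0, -166.5]
force: [-0.4, -0.5, 2.7]
gripper_width: 31.4
time_s: 18.9
ee_pos: [592.7, 179.8, 51.9]
ee_rot: [-90.0, -0.0, -166.5]
force: [-0.5, 0.2, -0.2]
gripper_width: 75.3
time_s: 19.73
ee_pos: [594.2, 180.2, 180.1]
ee_rot: [-90.0, 0.3, -166.5]
force: [-0.0, -0.4, -0.2]
gripper_width: 90.1
time_s: 20.57
ee_pos: [488.2, 14.9, 176.6]
ee_rot: [-90.0, 0.0, -166.6]
force: [-0.4, -0.6, -0.1]
gripper_width: 91.4
t 20.57 pos [488.2  14.9 176.6] rot [ -90.03    0.   -166.64] F [-0.4 -0.6 -0.1] w 91.4
tool shift [-140.8  123.7 -136.2]
[592.7 182.2  92.3] 0.453
 net [592.1 179.5  93.8] 0.267
[589.1 290.8  96.1] 0.51
 net [589.9 290.6  92.4] 0.224
```

View pics/endside.png

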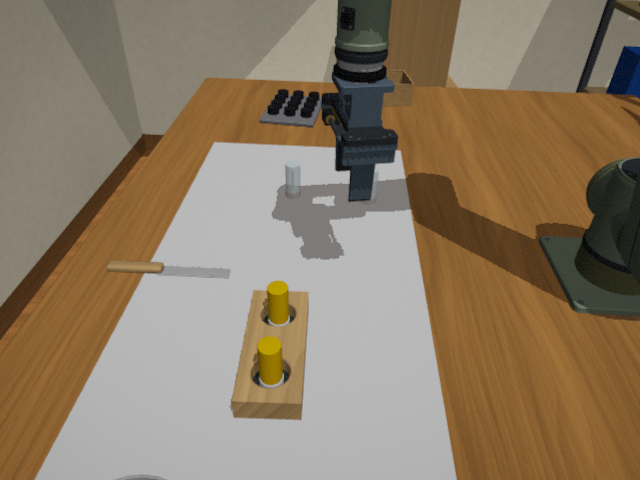

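View pics/endtop.png

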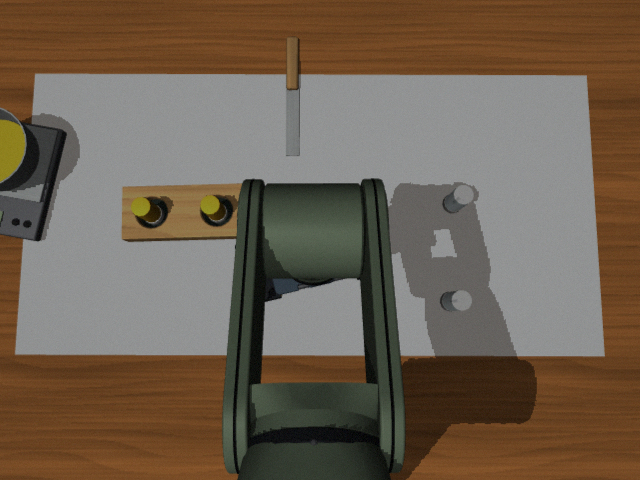

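Both tubes stand upright in their pockets: side view (278, 305) and (270, 362), top view (214, 208) and (150, 210). Both empties are where they were: top view (459, 198) and (457, 300). The gripper is clear of everything.

```bash
python3 -c "
from workcell import env
print(env.job_done())"
```

```text
the job is handed in; nothing more can be done
None
```

Both filled tubes are in the cooling block, one in each pocket, released and upright. I handed the job in at about 21 s. No verdict is reported.

**Position:** in the last pictures, fits to the network masks put both tubes within about 2 mm of their pocket centres. Their tops were at 92–94 mm, where a tube on the pocket floor should be at 92 mm.

**Disagreement:** a cruder fit to the yellow colour gave a top of 96 mm for the tube in the +y pocket, but its overlap was poor. That tube was lowered to the height of the pocket floor before release, and its foot shows inside the pocket in both views, so I trusted the mask fit.

**Empty tubes:** both show at the same pixels in the top view as at the start. In the last side view the gripper hid one of them. The gripper was clear of everything and wrist force was near zero.

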